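Close the tube mixer and hold its run selector on the third click

TASK

Close the tube mixer's cover, folding the dark grey leaf fully down first and then the blue leaf, whose lip laps over it. Then grip the black selector knob on the grey control console and turn it clockwise, counting the clicks, to the third click, no further, and keep holding it there: the knob is sprung and would run back, so finish with it still in the grip. Leave the bottle, the tube rack and the tip box where they are.

Things in the scene. Friction and masses are not known exactly. Their poses are not given: they have to be found in the camera images.
- mixer: tube mixer: fixed cream open-topped case, 200 x 200 mm, 100 mm high, blue stripe on its front, tubes inside. Origin: centre of its underside, on the bench. x points away from its front, y to its left, z up. The leaves' hinge lines run along x at y = +100 (grey) and -100 mm (blue), z = 100 mm. Stands left or right of the robot's centre line, turned up to 0.4 rad
- leaf_grey (a joint): angle of the dark grey cover leaf, hinged along the mixer's left (+y) side: 0 = shut, flat on the mixer's top; 1.57 = upright; more leans outwards. Starts at 1.35 to 1.85; travel ends at 0 and 2.0. The hinge is stiff (0.07 N m of friction): the leaf stays where it is left and must be pushed all the way down, about 1.5 N at its edge
- leaf_grey_hinge (a point): middle of the grey leaf's hinge line, on the leaf's underside, 100 mm above the bench. The leaf is a rigid plate, 180 mm along the hinge, 96 mm from hinge to free edge, 8 mm thick, 80 g. The point's y axis points along the leaf from free edge to hinge; z is normal to the leaf, out of its outer face (on top when shut)
- leaf_grey_edge (a point): middle of the grey leaf's free edge, on its outer face (96 mm along the leaf from the hinge, 8 mm out from the underside)
- leaf_blue (a joint): angle of the blue cover leaf, hinged along the mixer's right (-y) side: 0 = shut, flat on the mixer's top; 1.57 = upright; more leans outwards. Starts at 1.35 to 1.85; travel ends at 0 and 2.0. The hinge is stiff (0.07 N m of friction): the leaf stays where it is left and must be pushed all the way down, about 1.5 N at its edge
- leaf_blue_hinge (a point): middle of the blue leaf's hinge line, on the leaf's underside, 100 mm above the bench. Plate as the grey one, with a thin seen-only lip 8 mm past its free edge. The point's y axis points along the leaf from hinge to free edge; z is normal to the leaf, out of its outer face (on top when shut)
- leaf_blue_edge (a point): middle of the blue leaf's free edge, on its outer face (96 mm along the leaf from the hinge, 8 mm out from the underside)
- console: control console: fixed grey box, 160 (x) x 140 (y) x 60 mm high, the knob in the middle of its top. Origin: centre of its underside, on the bench. x points away from its front (pale strip), y to its left, z up. Six white dots beside the knob mark zero and the five click stops. Stands across the centre line from the mixer, turned up to 0.45 rad
- selector (a joint): knob angle: 0 = at rest on its zero stop, growing clockwise seen from above. Click stops each 24 degrees: 0.419, 0.838, 1.257 (third), 1.676, 2.094; travel ends at 2.18. A click is a torque ripple of 0.07 N m: it rises after a stop, then drops to the next. A return spring (0.10 N m at zero, 0.15 at the third) beats the clicks: let go, the knob runs back to zero
- selector_grip (a point): on the knob's upright axis, 94 mm above the bench: the height to grip. The knob is a bar 48 mm long, 14 mm wide, from 72 to 106 mm above the bench, on a 52 mm disc whose top is 74 mm above the bench. The bar lies along this point's x axis and turns with the knob; the white mark is on its -x half, towards the console's front at zero
- sanitizer: bystander: white bottle with blue cap, 60 mm across, 140 mm high, standing loose beyond the work. Origin: centre of its underside
- tube_rack: bystander: loose blue rack of orange-capped tubes, 70 x 116 mm, 78 mm high. Origin: centre of its underside
- tip_box: bystander: loose yellow box with white lid, 85 x 120 mm, 64 mm high. Origin: centre of its underside
Not all that is in view belongs to the job. What is shaped like the console but brown or turquoise is not meant.

How it is judged:
By the outcome, as a careful person would: the job done as asked, in the order asked, and still so for the second after the job is handed in, while the arm keeps its last pose, push and grip.
It also fails if it takes over 56 s, if anything falls off the work surface, if the arm or the gripper's body presses on something with over 40 N, if the wrist force passes 120 N, or if a joint passes its speed limit or range.

ROBOT

A 6-joint arm with a two-finger parallel gripper is mounted at the origin on the work surface. World frame = base frame: x ahead of the robot, y to its left, z up, the work surface at z = 0. Lengths are in m, angles in rad, forces in N, time in s.
With the tool pointing down it reaches from about 0.35 to 0.975 m from the base axis. Payload 7.1 kg.
Tool frame: the origin (TCP) lies midway between the tips of the shut fingers; the grasp point (between the pads) lies 19 mm behind it; z points along the fingers, x is the direction in which the jaws open and shut, and the axes are right-handed (so a half turn about z gives the same grasp; the last joint's range is limited). The gripper opens to 88 mm and grips with 3 to 60 N. Pads are 20 mm wide; open, the fingers measure 115 mm over their backs; the gripper's body (75 mm by 178 mm) begins 61 mm behind the grasp point.
Start: joints at [1.226, 0.423, 1.63, -0, 1.089, -0.019], TCP at [0.2, 0.592, 0.223] pointing down, gripper open.
Joint ranges: [-3, 3], [-0.9, 2.11], [0.09, 2.58], [-1.31, 4.45], [0.11, 2.69], [-2.54, 2.54]. Speed limits (rad/s): [2.39, 2.39, 3.01, 3.14, 3.14, 3.14].

INTERFACE

Orientations are given as a unit quaternion [w, x, y, z].
In Python, from station import move_pose, movel, movej, command_gripper, wait, inverse_kinematics, read_camera, camera_info, MotionError, job_done, get_time, get_joint_pos, get_qvel, get_effort, get_tcp_pos, get_ee_rot, get_ft_force, get_ft_torque, get_grip_width gives the robot as it stands. Calls block until the motion is done:
- move_pose(position, orientation): joint-space move of the TCP to a pose.
- movel(position, frame=None, v=0.15, until_force=None): straight line of the TCP; frame=None keeps the orientation; v is the mean speed in m/s. With until_force (N) it stops when the force on the tool has changed by that much, and returns True; else False.
- movej(angles): joint-space move.
- command_gripper(opening): opening from 0.0 (shut) to 1.0 (fully open); the grip force is fixed at half the most; returns when the fingers have stopped.
- wait(seconds).
- inverse_kinematics(position, orientation): joint angles nearest the present ones, or None.
- read_camera(name): name is "scene" or "side" or "wrist"; returns the picture (420x560x3 uint8, red, green, blue); there is no depth.
- camera_info(name): a dict with "intrinsics" (3x3 intrinsics, pixels), "T" (4x4, takes a point from camera to world coordinates); the wrist camera has in their place "tool_from_camera" (4x4, takes a point from camera to tool coordinates, whose origin is the TCP and whose axes are the tool frame's). Camera axes: x right, y up, looking along -z (the intrinsics and any distortion apply to the point x, -y, -z); pixel columns grow to the right and rows downward; lengths in m; the calibration is good to about 2 mm. The wrist camera is an equidistant fisheye: a pixel r from the principal point sees the ray r / f radians off the axis. A picture is of the moment at which its call begins: read the wrist's pose just before it. camera_info takes no time and is no camera call.
A pose or a line that the arm cannot do raises MotionError and nothing moves.
- job_done(): hands the job in, once; it reports no verdict.
Readings, each from a call of its own:
- get_time(): time.
- get_joint_pos(): joint angles.
- get_qvel(): joint speeds.
- get_effort(): joint torques, N m.
- get_tcp_pos(): TCP position.
- get_ee_rot(): TCP orientation.
- get_ft_force(): force on the tool from outside, world axes, zero at the start.
- get_ft_torque(): the same for the moment, N m.
- get_grip_width(): opening from 0.0 (shut) to 1.0 (fully open).
Only numpy, scipy, OpenCV 4.12 (cv2) and the standard library are available. Lean on these libraries where they do the work, as an engineer would, in place of code of your own. Each camera call takes 0.05 s, during which the arm holds its last target.

## Working session

There is one attempt and no reset: what is moved stays moved. The work goes in short steps, each a Python script; the robot and the scene stay as the last script left them, time stands still between calls to the robot, and variables do not carry over. Pictures are saved under pics/ and viewed, and the job is handed in when it is done.

```bash
mkdir -p pics; ls; python3 - <<'E'
from station import *
import cv2
for n in ["scene","side","wrist"]:
    p=get_tcp_pos();r=get_ee_rot()
    im=read_camera(n); cv2.imwrite(f"pics/{n}0.png",im[:,:,::-1])
    i=camera_info(n); print(n,i)
print(p,r,get_time())
E
```

```text
pics
scene {'intrinsics': array([[535.86256898,   0.        , 289.43554132],
       [  0.        , 535.86256898, 210.77124748],
       [  0.        ,   0.        ,   1.        ]]), 'T': array([[-3.07062740e-01, -5.45344749e-01,  7.79943317e-01,
         1.51934852e+00],
       [ 9.51689238e-01, -1.76179220e-01,  2.51492498e-01,
         3.89877967e-01],
       [ 2.59691863e-04,  8.19487637e-01,  5.73096803e-01,
         8.35719353e-01],
       [ 0.00000000e+00,  0.00000000e+00,  0.00000000e+00,
         1.00000000e+00]])}
side {'intrinsics': array([[400.3222259 ,   0.        , 280.72450955],
       [  0.        , 400.3222259 , 203.68625771],
       [  0.        ,   0.        ,   1.        ]]), 'T': array([[ 0.9311295 ,  0.23749766, -0.2767539 ,  0.20293275],
       [-0.36450063,  0.58170075, -0.72716128, -0.73602331],
       [-0.01171115,  0.77795829,  0.62820677,  0.76331822],
       [ 0.        ,  0.        ,  0.        ,  1.        ]])}
wrist {'intrinsics': array([[325.1922621 ,   0.        , 281.22840879],
       [  0.        , 325.1922621 , 205.98027369],
       [  0.        ,   0.        ,   1.        ]]), 'tool_from_camera': array([[ 9.99999948e-01,  1.08935510e-05, -3.23761937e-04,
        -2.29399412e-04],
       [-8.86451483e-05, -9.52085514e-01, -3.05831923e-01,
        -8.50364056e-02],
       [-3.11580646e-04,  3.05831936e-01, -9.52085464e-01,
        -1.60985505e-01],
       [ 0.00000000e+00,  0.00000000e+00,  0.00000000e+00,
         1.00000000e+00]])}
[0.19985092 0.59164891 0.22199001] [ 3.92187716e-04  8.12433441e-01  5.83053541e-01 -5.64329029e-04] 0.15
```

View pics/scene0.png

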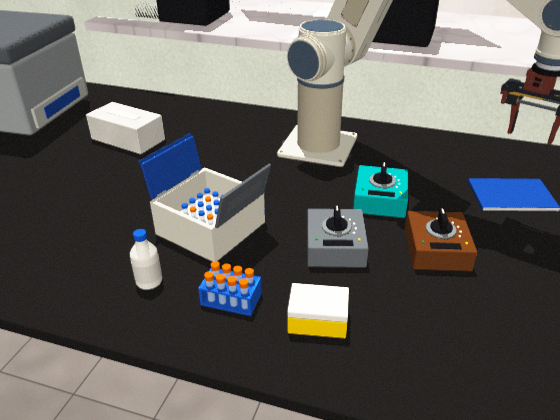

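View pics/side0.png

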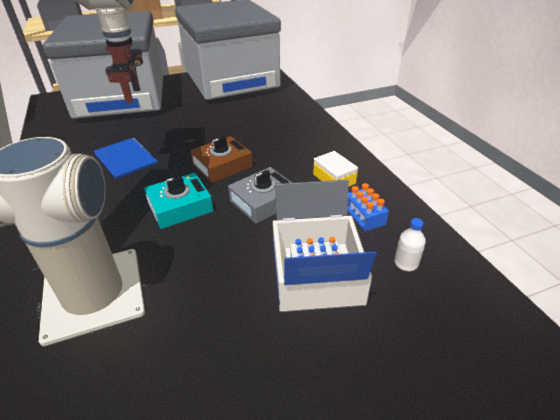

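View pics/wrist0.png

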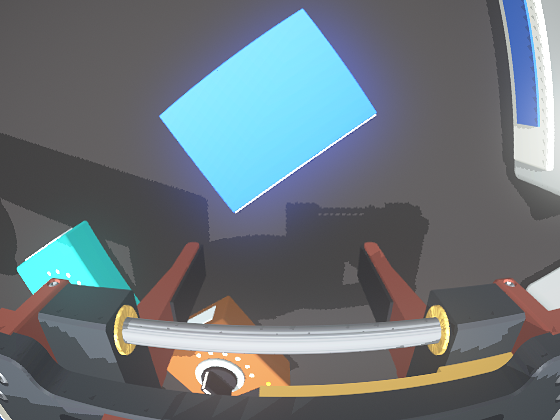

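```bash
python3 - <<'E'
import cv2
a=cv2.imread("pics/scene0.png"); 
cv2.imwrite("pics/c1.png",cv2.resize(a[125:265,130:280],None,fx=4,fy=4,interpolation=cv2.INTER_CUBIC))
cv2.imwrite("pics/c2.png",cv2.resize(a[150:280,290:490],None,fx=4,fy=4,interpolation=cv2.INTER_CUBIC))
b=cv2.imread("pics/side0.png")
cv2.imwrite("pics/c3.png",cv2.resize(b[165:315,215:390],None,fx=4,fy=4,interpolation=cv2.INTER_CUBIC))
E
```

```text
(no output)
```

View pics/c1.png

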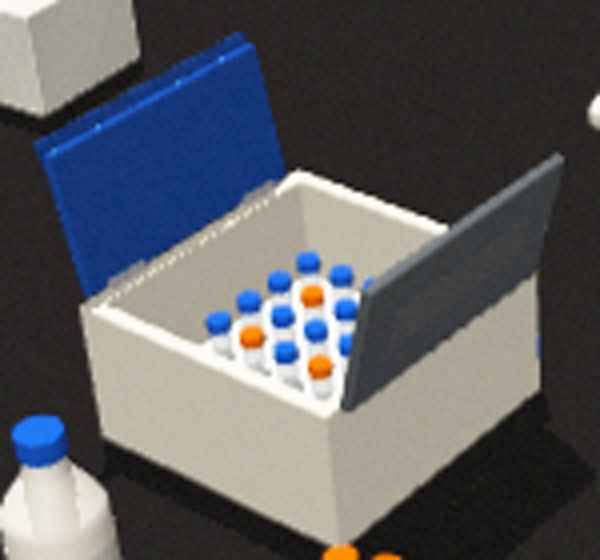

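View pics/c2.png

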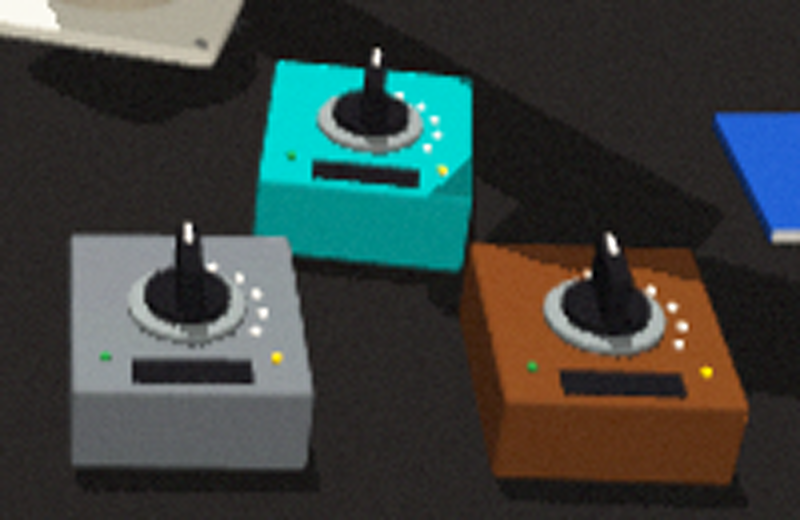

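View pics/c3.png

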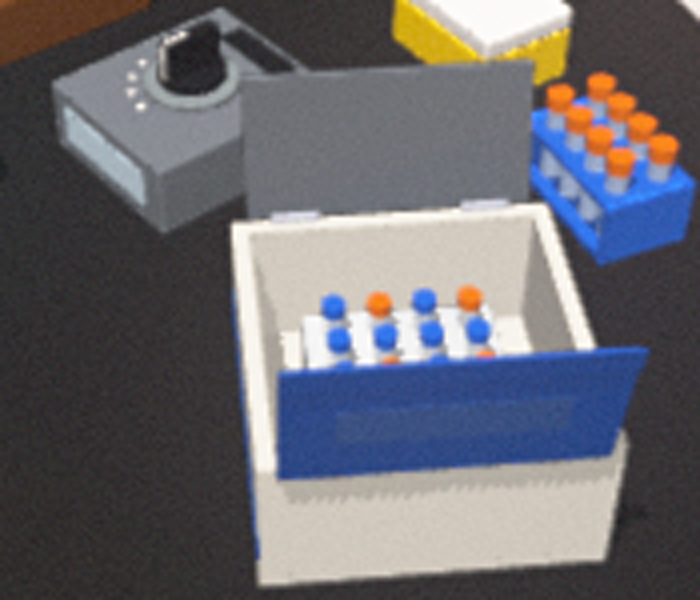

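```bash
cat > geo.py <<'E'
import numpy as np, json
from station import camera_info
C={n:camera_info(n) for n in("scene","side")}
def proj(n,P):
    P=np.atleast_2d(P); T=np.linalg.inv(C[n]["T"]); K=C[n]["intrinsics"]
    c=P@T[:3,:3].T+T[:3,3]; c=c*[1,-1,-1]
    return np.c_[K[0,0]*c[:,0]/c[:,2]+K[0,2],K[1,1]*c[:,1]/c[:,2]+K[1,2]]
def base(p,P):
    c,s=np.cos(p[2]),np.sin(p[2]); P=np.atleast_2d(P)
    return np.c_[p[0]+c*P[:,0]-s*P[:,1],p[1]+s*P[:,0]+c*P[:,1],P[:,2]]
def leaf(side,a,u,x,n):   # mixer coords
    s=1 if side=="grey" else -1
    return np.array([x,s*(.1-u*np.cos(a)+n*np.sin(a)),.1+u*np.sin(a)+n*np.cos(a)])
E
cat > fit.py <<'E'
from geo import *
from scipy.optimize import least_squares
f=lambda o,u:np.array(o)+(np.array(u)-1.5)/4
o1,o2,o3=(130,125),(290,150),(215,165)
M=[("scene",f(o1,(85,305)),(.1,-.1,.1)),("scene",f(o1,(337,415)),(.1,.1,.1)),("scene",f(o1,(105,440)),(.1,-.1,0)),("scene",f(o1,(343,547)),(.1,.1,0)),("scene",f(o1,(540,390)),(-.1,.1,0)),("scene",f(o1,(298,172)),(-.1,-.1,.1)),
("side",f(o3,(233,222)),(-.1,.1,.1)),("side",f(o3,(550,205)),(.1,.1,.1)),("side",f(o3,(626,433)),(.1,-.1,.1)),("side",f(o3,(257,468)),(-.1,-.1,.1)),("side",f(o3,(260,587)),(-.1,-.1,0)),("side",f(o3,(607,560)),(.1,-.1,0))]
L=[("scene","blue",f(o1,(46,156)),.096,.09,0),("scene","blue",f(o1,(249,46)),.096,-.09,0),
("side","blue",f(o3,(279,372)),.104,-.09,.008),("side","blue",f(o3,(648,350)),.104,.09,.008),
("scene","grey",f(o1,(371,291)),.096,.09,.008),("scene","grey",f(o1,(562,157)),.096,-.09,.008),
("side","grey",f(o3,(244,70)),.096,-.09,0),("side","grey",f(o3,(533,62)),.096,.09,0)]
K=[("scene",f(o2,(70,237)),(-.08,-.07,.06)),("scene",f(o2,(290,237)),(-.08,.07,.06)),("scene",f(o2,(313,395)),(.08,.07,.06)),("scene",f(o2,(71,395)),(.08,-.07,.06)),("scene",f(o2,(72,467)),(.08,-.07,0)),("scene",f(o2,(306,467)),(.08,.07,0)),
("side",f(o3,(53,85)),(-.08,.07,.06)),("side",f(o3,(223,10)),(.08,.07,.06)),("side",f(o3,(160,173)),(-.08,-.07,.06)),("side",f(o3,(165,232)),(-.08,-.07,0)),("side",f(o3,(60,132)),(-.08,.07,0))]
def res(p): return np.concatenate([(proj(n,base(p,P))[0]-u) for n,u,P in M]+[proj(n,base(p,leaf(s,p[3] if s=="grey" else p[4],uu,x,nn)))[0]-u for n,s,u,uu,x,nn in L])
r=least_squares(res,[.6,-.2,0,1.5,1.5],loss="soft_l1"); print("mixer",r.x); print(res(r.x).reshape(-1,2).round(1).tolist())
resk=lambda p:np.concatenate([(proj(n,base(p,P))[0]-u) for n,u,P in K])
k=least_squares(resk,[.6,.1,0],loss="soft_l1"); print("console",k.x); print(resk(k.x).reshape(-1,2).round(1).tolist())
json.dump(dict(m=r.x.tolist(),k=k.x.tolist()),open("fit.json","w"))
import cv2
for n in C:
    im=cv2.imread(f"pics/{n}0.png"); im=cv2.resize(im,None,fx=1.4,fy=1.4)
    def poly(P,c): cv2.polylines(im,[np.int32(proj(n,P)*1.4).reshape(-1,1,2)],True,c,1)
    for z in(0,.1): poly(base(r.x,[(x,y,z) for x,y in((.1,.1),(.1,-.1),(-.1,-.1),(-.1,.1))]),(0,255,0))
    for s,a in(("grey",r.x[3]),("blue",r.x[4])):
        for nn in(0,.008): poly(base(r.x,[leaf(s,a,u,x,nn) for u,x in((0,.09),(.096,.09),(.096,-.09),(0,-.09))]),(0,0,255))
    for z in(0,.06): poly(base(k.x,[(x,y,z) for x,y in((.08,.07),(.08,-.07),(-.08,-.07),(-.08,.07))]),(0,255,255))
    for z in(.072,.106): poly(base(k.x,[(x,y,z) for x,y in((.024,.007),(.024,-.007),(-.024,-.007),(-.024,.007))]),(255,0,255))
    cv2.imwrite(f"pics/ov_{n}.png",im)
E
python3 fit.py
```

```text
mixer [ 0.51897353 -0.14620679 -0.28590076  1.80640535  1.76394144]
[[-0.9, 0.9], [-1.9, 1.0], [-0.0, -0.5], [0.0, 1.5], [0.5, -0.1], [0.5, 0.0], [-0.6, 0.2], [-1.3, -0.8], [0.4, 2.4], [0.0, 0.7], [-0.1, -0.4], [-0.5, -0.5], [0.6, 1.0], [1.6, -0.1], [0.2, 1.1], [0.4, -0.1], [-0.3, 0.8], [0.6, -0.1], [-0.9, 2.7], [0.6, 0.2]]
console [0.49561672 0.17832491 0.29314835]
[[-0.3, -0.7], [-0.1, -0.0], [0.6, 0.2], [0.0, -0.5], [-0.7, 1.3], [0.2, 2.0], [-0.4, -1.2], [-0.0, -1.3], [0.0, -0.0], [-0.1, 1.4], [-0.3, 2.8]]
```

View pics/ov_scene.png

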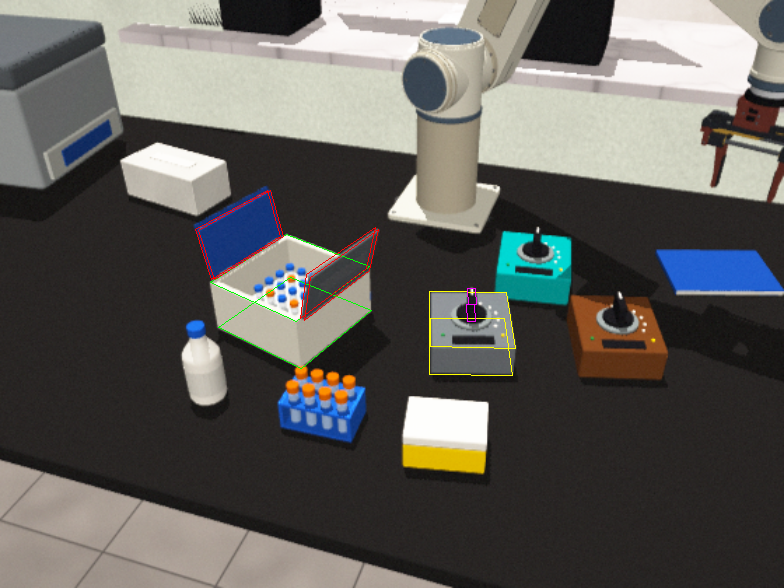

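View pics/ov_side.png

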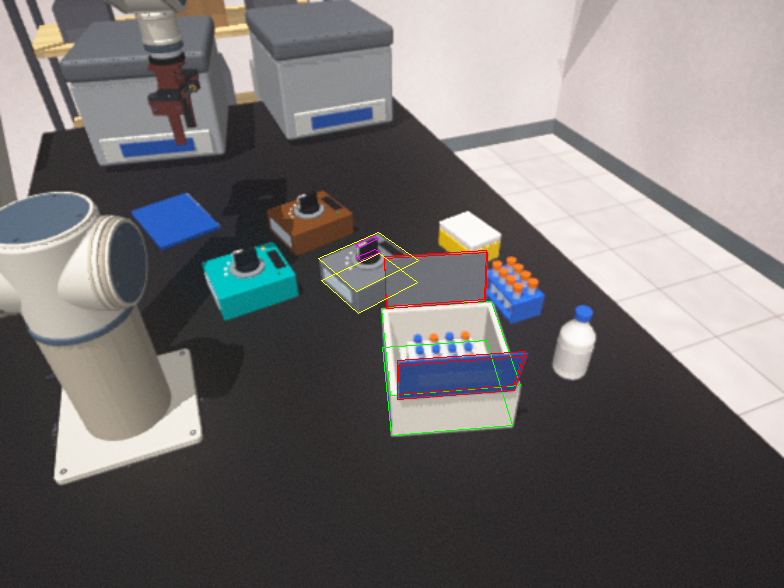

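```bash
cat >> geo.py <<'E'
from station import *
import cv2
def q(phi): return [0.,np.cos(phi/2),np.sin(phi/2),0.]
FIT=json.load(open("fit.json")) if __import__("os").path.exists("fit.json") else None
def Rq(w): 
    from scipy.spatial.transform import Rotation as R
    return R.from_quat([w[1],w[2],w[3],w[0]]).as_matrix()
def wproj(P,p,r):
    i=camera_info("wrist");T=i["tool_from_camera"];K=i["intrinsics"]
    t=(np.atleast_2d(P)-p)@Rq(r); c=(t-T[:3,3])@T[:3,:3]; c=c*[1,-1,-1]
    th=np.arctan2(np.hypot(c[:,0],c[:,1]),c[:,2]); h=np.hypot(c[:,0],c[:,1])+1e-12
    return np.c_[K[0,0]*th*c[:,0]/h+K[0,2],K[1,1]*th*c[:,1]/h+K[1,2]]
def wray(uv,p,r,z):
    from scipy.optimize import least_squares
    return least_squares(lambda s:(wproj([s[0],s[1],z],p,r)[0]-uv),p[:2]+1e-3).x
def snap(n,name):
    p=get_tcp_pos();r=get_ee_rot();im=read_camera(n);cv2.imwrite(f"pics/{name}.png",im[:,:,::-1]);return p,r
E
python3 - <<'E'
from geo import *
k=FIT["k"]
print(inverse_kinematics([k[0],k[1],.2],q(k[2]+np.pi/2)))
move_pose([k[0],k[1],.2],q(k[2]+np.pi/2))
print(get_joint_pos(),get_time())
p,r=snap("wrist","w1"); print(p,r)
json.dump([p.tolist(),list(map(float,r))],open("w1.json","w"))
im=cv2.imread("pics/w1.png")
for z in(.06,): cv2.polylines(im,[np.int32(wproj(base(k,[(x,y,z) for x,y in((.08,.07),(.08,-.07),(-.08,-.07),(-.08,.07))]),p,r)).reshape(-1,1,2)],True,(0,255,255),1)
cv2.polylines(im,[np.int32(wproj(base(k,[(x,y,.106) for x,y in((.024,.007),(.024,-.007),(-.024,-.007),(-.024,.007))]),p,r)).reshape(-1,1,2)],True,(255,0,255),1)
cv2.imwrite("pics/w1o.png",cv2.resize(im,None,fx=1.4,fy=1.4))
E
```

```text
[ 3.22787619e-01  3.09368677e-01  1.86526335e+00 -4.44089210e-16
  9.66960631e-01 -1.54115706e+00]
[ 3.23798482e-01  3.09438650e-01  1.86498110e+00  1.88986244e-04
  9.66942522e-01 -1.54068478e+00] 2.0
[0.49559233 0.17892903 0.20006341] [2.01383334e-06 5.96078614e-01 8.02926065e-01 1.38982230e-04]
```

View pics/w1o.png

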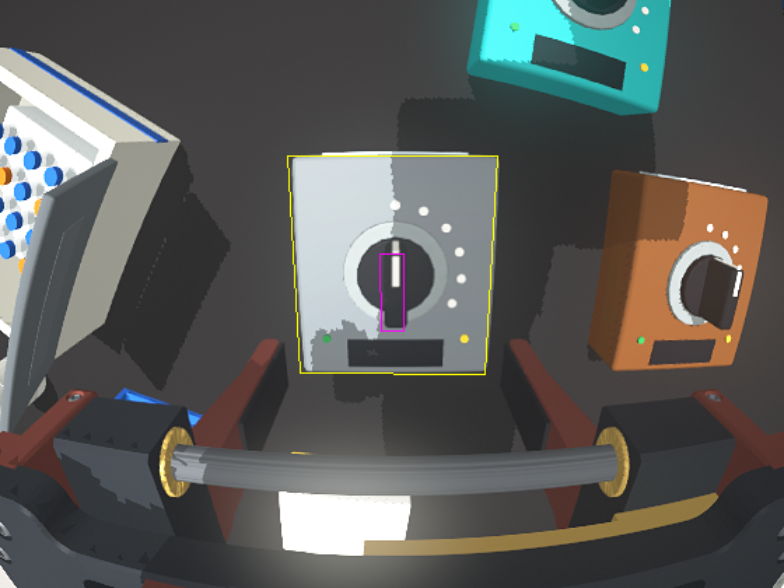

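```bash
python3 - <<'E'
from geo import *
k=FIT["k"]; p,r=json.load(open("w1.json"));p=np.array(p)
im=cv2.imread("pics/w1.png")
c=im[150:245,235:330]; c=cv2.convertScaleAbs(c,alpha=2.2,beta=20)
cv2.imwrite("pics/w1c.png",cv2.resize(c,None,fx=6,fy=6,interpolation=cv2.INTER_CUBIC))
th=np.linspace(0,2*np.pi,40)
for z in(.074,.106): print(z,((wproj([k[0],k[1],z],p,r)[0]-[235,150])*6).round(1))
print((wproj(base(k,[(x,y,.106) for x,y in((.024,.007),(.024,-.007),(-.024,-.007),(-.024,.007))]),p,r)-[235,150])*6)
d=wproj([[k[0]+.026*np.cos(t),k[1]+.026*np.sin(t),.074] for t in th],p,r); print(((d-[235,150])*6).min(0),((d-[235,150])*6).max(0))
E
```

```text
0.074 [272.4 290.3]
0.106 [271.8 356.2]
[[321.16357648 516.56319871]
 [222.53957285 516.48404582]
 [219.59476624 186.50770903]
 [323.85119035 186.55434887]]
[103.35248217 124.26946618] [441.42037522 448.46757553]
```

View pics/w1c.png

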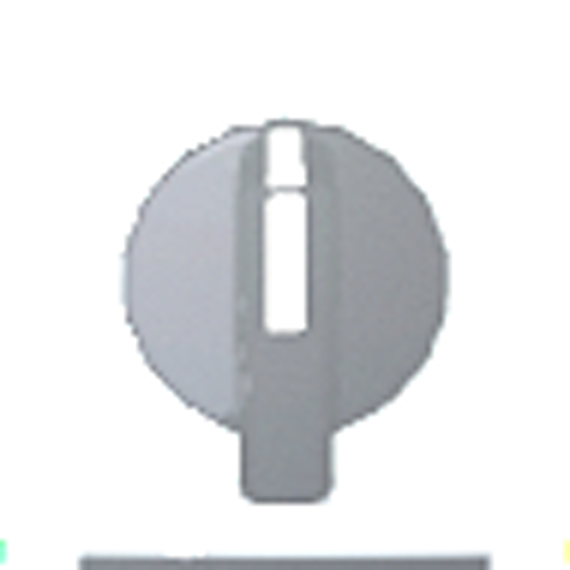

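```bash
cat > sweep.py <<'E'
from geo import *
def sweep(side,w=.010,u=.085,amin=.12):
    m=FIT["m"]; s=1 if side=="grey" else -1; a0=m[3] if side=="grey" else m[4]
    Q=q(m[2])
    def W(y,z,x=0.): return base(m,(x,y,z))[0]
    ys=s*.162
    move_pose(W(ys,.27),Q); print("above",get_time(),get_ft_force().round(2))
    movel(W(ys,.165),v=.25); print("down",get_time(),get_ft_force().round(2))
    for a in [1.75,1.5,1.25,1.0,.75,.5,.3,amin]:
        P=leaf(side,a,u,0,.008); y=P[1]+s*w
        movel(W(y,P[2]),v=.15)
        print(round(a,2),get_time(),get_ft_force().round(2),get_tcp_pos().round(4))
    P=leaf(side,0,u,0,.008)
    h=movel(W(P[1]+s*w,.100),v=.04,until_force=8)
    print("press",h,get_time(),get_ft_force().round(2),get_tcp_pos().round(4))
E
python3 - <<'E'
from sweep import *
command_gripper(0.0); print(get_time(),get_grip_width())
sweep("grey")
snap("scene","s2"); snap("side","d2"); p,r=snap("wrist","w2")
a=cv2.imread("pics/s2.png");b=cv2.imread("pics/d2.png")
f=lambda a:cv2.resize(a,None,fx=2.5,fy=2.5)
cv2.imwrite("pics/g2.png",np.hstack([f(a[90:290,130:290]),f(b[130:330,220:380])]))
E
```

```text
3.3917 0.007213980706468746
above 4.9917 [-0.31 -0.45  0.86]
down 5.5583 [-0.67 -0.19  1.  ]
1.75 5.9333 [-0.91  0.05  0.44] [ 0.5576 -0.019   0.184 ]
1.5 6.225 [ 0.75  0.42 -0.07] [ 0.5506 -0.0388  0.1854]
1.25 6.5167 [ 0.86  0.13 -0.44] [ 0.5445 -0.0589  0.1829]
1.0 6.8083 [-0.02  0.08 -0.26] [ 0.5388 -0.0781  0.1756]
0.75 7.1 [-0.14 -0.59  0.35] [ 0.5337 -0.095   0.1636]
0.5 7.3917 [ 0.29 -0.83  0.09] [ 0.5297 -0.1084  0.1476]
0.3 7.6583 [0.61 0.7  0.66] [ 0.5274 -0.1161  0.1326]
0.12 7.9083 [-0.38  0.12  0.19] [ 0.5261 -0.1204  0.118 ]
press True 8.2667 [-3.3   1.3   9.09] [ 0.5271 -0.1217  0.1082]
```

View pics/g2.png

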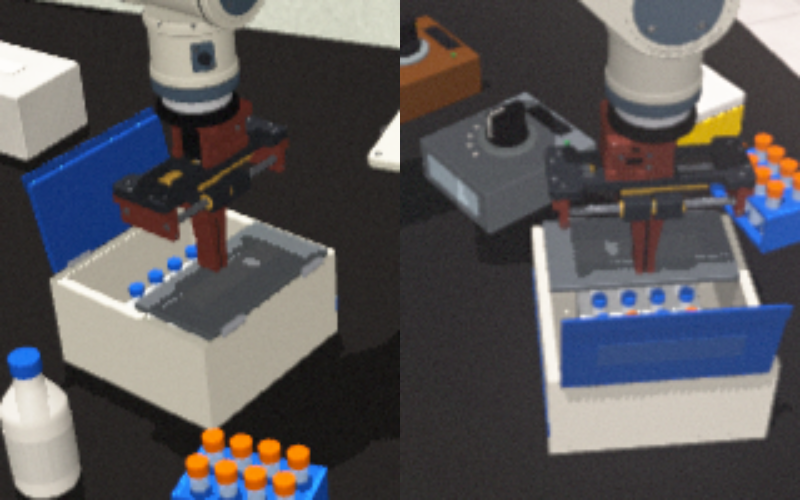

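```bash
python3 - <<'E'
from sweep import *
p=get_tcp_pos(); movel([p[0],p[1],.28],v=.3)
sweep("blue")
p=get_tcp_pos(); movel([p[0],p[1],.25],v=.3); print(get_time())
snap("scene","s3"); snap("side","d3"); p,r=snap("wrist","w3")
a=cv2.imread("pics/s3.png");b=cv2.imread("pics/d3.png")
f=lambda a:cv2.resize(a,None,fx=2.5,fy=2.5)
cv2.imwrite("pics/g3.png",np.hstack([f(a[90:290,130:290]),f(b[130:330,220:380])]))
E
```

```text
above 9.9167 [-0.45 -0.51 -0.84]
down 10.4833 [ 0.31 -0.38 -0.32]
1.75 10.8583 [-0.2   0.13  0.43] [ 0.4826 -0.274   0.184 ]
1.5 11.15 [-0.51 -0.09 -0.8 ] [ 0.4874 -0.2536  0.1854]
1.25 11.4417 [0.17 0.19 0.54] [ 0.4932 -0.2335  0.1829]
1.0 11.7333 [ 0.27  0.73 -0.49] [ 0.4987 -0.2142  0.1756]
0.75 12.025 [ 0.13 -0.55  0.64] [ 0.5036 -0.1973  0.1636]
0.5 12.3167 [ 0.61  0.33 -0.01] [ 0.5075 -0.1838  0.1475]
0.3 12.5833 [-0.08  0.03  0.61] [ 0.5098 -0.1761  0.1326]
0.12 12.8333 [ 0.45 -0.16  0.51] [ 0.511  -0.1717  0.118 ]
press True 13.1917 [-2.12  0.57  8.43] [ 0.5125 -0.1712  0.1082]
13.8167
```

View pics/g3.png

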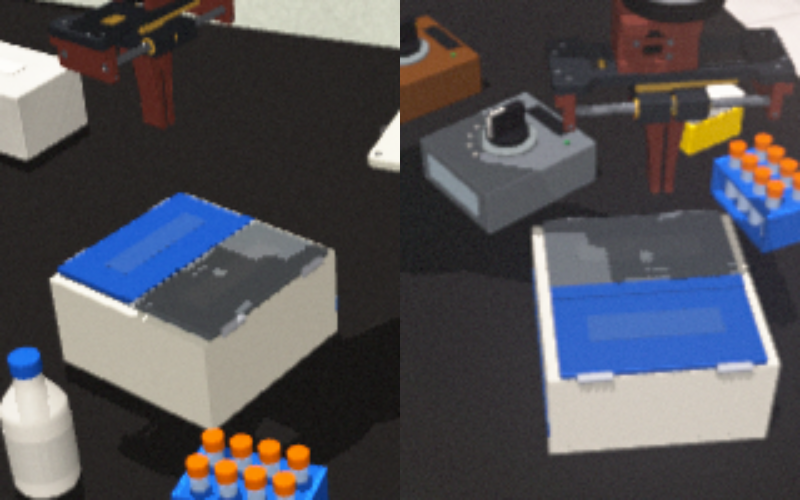

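View pics/w3.png

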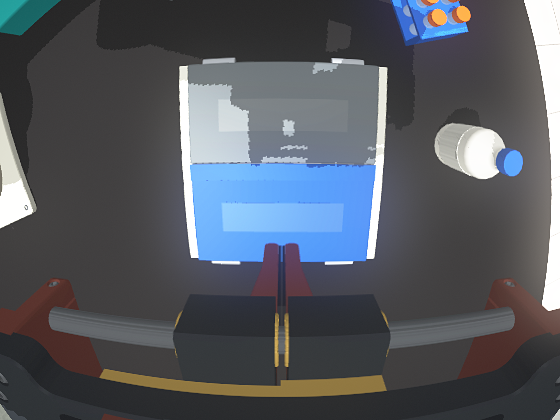

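```bash
python3 - <<'E'
from geo import *
k=FIT["k"]; Q=q(k[2]+np.pi/2); kx=[.4943,.1791]
move_pose([*kx,.2],Q); command_gripper(0.6); print(get_time(),get_grip_width())
h=movel([*kx,.078],v=.15,until_force=8); print(h,get_time(),get_tcp_pos(),get_ft_force().round(2))
snap("wrist","w4"); snap("side","d4")
im=cv2.imread("pics/w4.png"); im=im[120:330,180:390]; im=cv2.convertScaleAbs(im,alpha=1.6,beta=10)
cv2.imwrite("pics/w4c.png",cv2.resize(im,None,fx=2.8,fy=2.8,interpolation=cv2.INTER_CUBIC))
b=cv2.imread("pics/d4.png")[110:260,200:340]
cv2.imwrite("pics/d4c.png",cv2.resize(b,None,fx=3,fy=3,interpolation=cv2.INTER_CUBIC))
E
```

```text
16.2333 0.5993392455403003
False 17.2 [0.49484594 0.17929339 0.0785997 ] [ 0.28  0.   -0.11]
```

View pics/w4c.png

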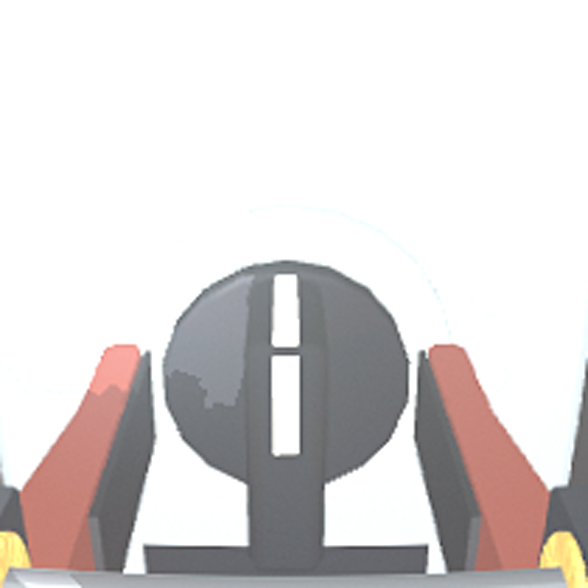

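View pics/d4c.png

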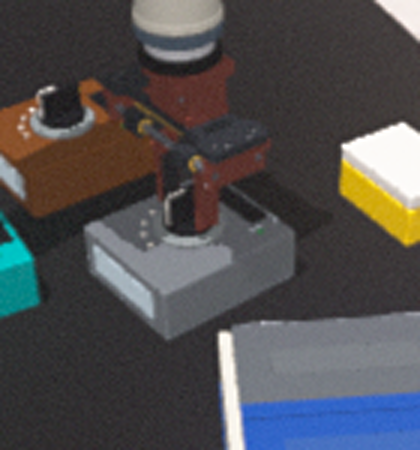

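```bash
python3 - <<'E'
from geo import *
p=get_tcp_pos();r=get_ee_rot();R=Rq(r)
f=lambda P:((wproj(P,p,r)-[180,120])*2.8).round(0)
print("tcp",f(p)); 
g=.0264
print("pad corners at tip",f([p+R@[sx*g,y,0] for sx in(-1,1) for y in(-.01,.01)]))
for kk in ([.4943,.1791],[.4956,.1783],[.4935,.1796]):
    th=np.linspace(0,6.28,60);d=f([[kk[0]+.026*np.cos(t),kk[1]+.026*np.sin(t),.074] for t in th]); print(kk,d.min(0),d.max(0))
    k=[*kk,FIT["k"][2]]; print(f(base(k,[(x,y,.106) for x,y in((.024,.007),(.024,-.007),(-.024,-.007),(-.024,.007))])).tolist())
E
```

```text
tcp [[282. 400.]]
pad corners at tip [[148. 354.]
 [154. 442.]
 [417. 354.]
 [411. 442.]]
[0.4943, 0.1791] [155. 265.] [409. 491.]
[[320.0, 576.0], [244.0, 576.0], [238.0, 343.0], [325.0, 343.0]]
[0.4956, 0.1783] [150. 270.] [404. 495.]
[[314.0, 581.0], [238.0, 580.0], [231.0, 348.0], [318.0, 349.0]]
[0.4935, 0.1796] [159. 262.] [413. 489.]
[[324.0, 574.0], [248.0, 574.0], [243.0, 339.0], [330.0, 339.0]]
```

```bash
python3 - <<'E'
from geo import *
k=FIT["k"]; Q=q(k[2]+np.pi/2)
movel([.4933,.1794,.0775],v=.05)
print(get_tcp_pos(),np.mean([get_ft_force() for _ in range(5)],0).round(2),get_ft_torque().round(3),get_time())
command_gripper(0.0); wait(.3)
print(get_grip_width()*88,get_tcp_pos(),get_time())
for _ in range(4): print(get_ft_force().round(2),get_ft_torque().round(3),get_effort().round(2)[[0,5]]); wait(.05)
E
```

```text
[0.49345028 0.17949381 0.07793253] [-0.59  0.44 -0.98] [0.069 0.04  0.027] 17.55
13.647106409336429 [0.49334676 0.1791861  0.07746802] 18.5333
[ 1.1  -2.82  0.22] [-0.665 -0.165  0.036] [1.94 0.07]
[ 1.69 -3.98 -0.39] [-0.662 -0.241  0.081] [2.07 0.07]
[ 1.84 -4.27 -0.49] [-0.725 -0.175  0.051] [2.2  0.07]
[ 1.37 -3.71  0.81] [-0.79  -0.203  0.074] [2.32 0.07]
```

```bash
python3 - <<'E'
from geo import *
def rd(n=8):
    F=[];T=[]
    for _ in range(n): F.append(get_ft_force());T.append(get_ft_torque());wait(.02)
    return np.mean(F,0).round(2),np.mean(T,0).round(3)
for d in (.0004,.0004):
    p=get_tcp_pos(); print(p.round(5),rd())
    movel([.4933+.289*d,.1794-.957*d,.0775],v=.02); wait(.2)
    print(d,get_tcp_pos().round(5),rd(),get_time(),get_effort().round(2)[[0,5]])
E
```

```text
[0.49333 0.17921 0.07748] (array([ 1.32, -4.82, -0.28]), array([-0.824, -0.274,  0.068]))
0.0004 [0.49335 0.17914 0.07747] (array([ 0.42, -1.13, -0.33]), array([-0.176, -0.044,  0.087])) 19.45 [0.46 0.08]
[0.49334 0.17916 0.07747] (array([ 0.03, -0.85, -0.57]), array([-0.084, -0.039,  0.067]))
0.0004 [0.49332 0.17914 0.07745] (array([-0.41,  0.71, -0.53]), array([0.244, 0.098, 0.095])) 20.1667 [-0.71  0.08]
```

```bash
cat > turn.py <<'E'
from geo import *
def rd(n=6):
    F=[];T=[]
    for _ in range(n): F.append(get_ft_force());T.append(get_ft_torque());wait(.015)
    return np.mean(F,0).round(2),np.mean(T,0).round(3)
def phi():
    x=Rq(get_ee_rot())[:,0]; return np.arctan2(x[1],x[0])
def step(th,c=(.49344,.17892)):
    k=FIT["k"]; movel([*c,.0775],frame=q(k[2]+np.pi/2-th),v=.05)
    F,T=rd(); j=get_joint_pos()
    print(f"{th:.3f} real {k[2]+np.pi/2-phi():.3f} F {F} T {T} tau6 {get_effort()[5]:.3f} t {get_time():.2f}",get_tcp_pos().round(5)[:2],flush=True)
    return F,T
E
python3 - <<'E'
from turn import *
for th in np.arange(0,.61,.06): step(th)
E
```

```text
0.000 real 0.000 F [-0.76  2.43 -0.81] T [0.611 0.206 0.082] tau6 0.082 t 20.52 [0.4934 0.1791]
0.060 real 0.058 F [-1.53  4.67 -1.33] T [0.985 0.317 0.163] tau6 0.159 t 20.87 [0.49335 0.17917]
0.120 real 0.118 F [-1.77  5.58 -1.44] T [1.149 0.333 0.172] tau6 0.185 t 21.22 [0.49335 0.17928]
0.180 real 0.178 F [-2.07  6.21 -1.14] T [1.251 0.335 0.143] tau6 0.152 t 21.57 [0.49333 0.17939]
0.240 real 0.239 F [-1.7   7.12 -1.21] T [1.332 0.385 0.088] tau6 0.093 t 21.92 [0.49333 0.17949]
0.300 real 0.299 F [-2.24  7.49 -1.22] T [1.459 0.4   0.049] tau6 0.057 t 22.27 [0.49334 0.17962]
0.360 real 0.359 F [-2.33  8.31 -1.55] T [1.58  0.392 0.063] tau6 0.074 t 22.62 [0.49333 0.17972]
0.420 real 0.419 F [-2.31  9.2  -1.71] T [1.681 0.41  0.136] tau6 0.131 t 22.97 [0.49336 0.17983]
0.480 real 0.479 F [-2.12  9.64 -2.11] T [1.794 0.41  0.195] tau6 0.190 t 23.32 [0.4934  0.17993]
0.540 real 0.539 F [-1.94 10.46 -2.36] T [1.912 0.432 0.181] tau6 0.208 t 23.67 [0.49341 0.18003]
0.600 real 0.599 F [-2.09 10.95 -2.55] T [2.009 0.401 0.158] tau6 0.173 t 24.02 [0.49344 0.18017]
```

```bash
python3 - <<'E'
from turn import *
cs=np.array([.4955,.1795]);d=np.array([.49344,.17892])-cs
def c(t): C,S=np.cos(t),np.sin(t); return cs+np.array([C*d[0]+S*d[1],-S*d[0]+C*d[1]])
for th in [.6,.66,.72,.78,.838,.9,.96,1.02,1.08,1.14,1.2,1.257]: step(th,c(th))
snap("wrist","w5");snap("scene","s5");snap("side","d5")
E
```

```text
0.600 real 0.600 F [-1.39  4.25 -0.85] T [0.817 0.262 0.169] tau6 0.160 t 24.37 [0.49342 0.18024]
0.660 real 0.658 F [-2.07  4.6  -0.71] T [0.901 0.316 0.108] tau6 0.100 t 24.72 [0.49347 0.18036]
0.720 real 0.717 F [-1.51  4.67 -0.7 ] T [0.908 0.301 0.072] tau6 0.067 t 25.07 [0.49352 0.18047]
0.780 real 0.777 F [-2.13  4.82 -0.53] T [0.902 0.326 0.066] tau6 0.081 t 25.42 [0.49359 0.18055]
0.838 real 0.835 F [-1.95  4.39 -0.97] T [0.893 0.327 0.127] tau6 0.133 t 25.77 [0.49364 0.18067]
0.900 real 0.896 F [-1.67  5.01 -0.77] T [0.905 0.319 0.192] tau6 0.193 t 26.12 [0.49368 0.18077]
0.960 real 0.956 F [-1.61  4.86 -1.05] T [0.863 0.337 0.21 ] tau6 0.212 t 26.47 [0.49377 0.18084]
1.020 real 1.016 F [-2.44  4.42 -0.41] T [0.87  0.341 0.18 ] tau6 0.177 t 26.82 [0.49385 0.18093]
1.080 real 1.075 F [-2.08  4.69 -0.97] T [0.869 0.366 0.107] tau6 0.117 t 27.17 [0.49396 0.18103]
1.140 real 1.135 F [-2.31  4.8  -0.3 ] T [0.838 0.393 0.071] tau6 0.079 t 27.52 [0.49403 0.18112]
1.200 real 1.195 F [-2.64  4.77 -0.6 ] T [0.85  0.386 0.081] tau6 0.092 t 27.87 [0.4941  0.18117]
1.257 real 1.252 F [-2.43  4.7  -0.25] T [0.846 0.389 0.136] tau6 0.143 t 28.22 [0.49422 0.18123]
```

```bash
python3 - <<'E'
import numpy as np
from scipy.optimize import least_squares
t=np.array([.058,.118,.178,.239,.299,.359,.419,.479,.539,.599,.658,.717,.777,.835,.896,.956,1.016,1.075,1.135,1.195,1.252])
u=np.array([.159,.185,.152,.093,.057,.074,.131,.19,.208,.173,.1,.067,.081,.133,.193,.212,.177,.117,.079,.092,.143])
T=np.array([.163,.172,.143,.088,.049,.063,.136,.195,.181,.158,.108,.072,.066,.127,.192,.21,.18,.107,.071,.081,.136])
for v in(u,T):
    f=lambda p:p[0]+p[1]*t+p[2]*np.sin(2*np.pi*(t-p[3])/.4189)-v
    r=least_squares(f,[.1,.03,.07,0]);print(r.x,np.std(r.fun))
import cv2
im=cv2.imread("pics/w5.png")[120:330,180:390]; im=cv2.convertScaleAbs(im,alpha=1.3)
d=cv2.imread("pics/d5.png")[110:260,200:350]
cv2.imwrite("pics/g5.png",np.hstack([cv2.resize(im,(400,400),interpolation=2),cv2.resize(d,(400,400),interpolation=2)]))
s=cv2.imread("pics/s5.png");cv2.imwrite("pics/s5b.png",s)
E
```

```text
[0.11538082 0.02888443 0.07093808 0.00140978] 0.004430043604754094
[0.11027883 0.02809739 0.07074112 0.00034507] 0.007814256065866299
```

View pics/g5.png

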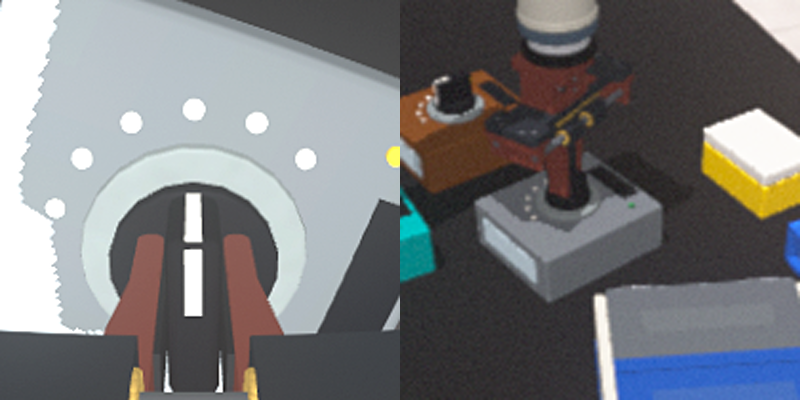

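View pics/s5b.png

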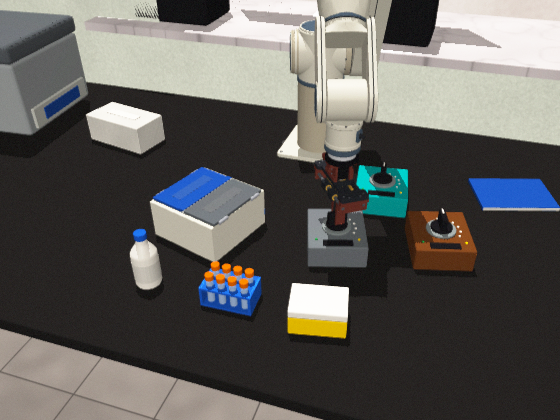

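```bash
python3 - <<'E'
from turn import *
k=FIT["k"]
print(k[2]+np.pi/2-phi(),get_time())
cs=np.array([.4955,.1795]);d=np.array([.49344,.17892])-cs
def c(t): C,S=np.cos(t),np.sin(t); return cs+np.array([C*d[0]+S*d[1],-S*d[0]+C*d[1]])
step(1.264,c(1.264)-np.array([.2,.98])*-.0003)
wait(.6); print(k[2]+np.pi/2-phi(),rd(),get_effort()[5],get_grip_width()*88,get_qvel().round(4),get_time())
job_done()
E
```

```text
1.2516915584398514 28.3667
1.264 real 1.263 F [-2.75  1.64  0.49] T [0.303 0.399 0.157] tau6 0.139 t 28.72 [0.49423 0.18133]
1.2638606943393902 (array([-3.17, -1.54,  2.22]), array([-0.273,  0.56 ,  0.166])) 0.15705578494817019 14.019027457686033 [ 0.0009  0.0005  0.0023 -0.0012 -0.0006 -0.0008] 29.4167
the job is handed in; nothing more can be done
```

The mixer cover is closed and the console knob is held at the third click. I handed the job in at about 29.4 s, with the 56 s limit not reached.

- **Cover:** I folded the grey leaf down first, then the blue one. On each, the fingertips stopped against the shut leaf at 108.2 mm, where the top of a shut leaf should be 108 mm. The camera pictures afterwards showed both leaves flat, with the blue lip over the grey.
- **Knob:** I gripped the bar on the grey console and turned it clockwise while logging the torque. The ripple passed exactly three click periods (fitted 0.07 N m, offset about 0.001 rad). With the tool at 1.252 rad, the wrist picture showed the white mark on the fourth of the six dots, which is the third click.
- **Last adjustment:** I moved it a little further before hand-in. The tool then read 1.264 rad against a nominal 1.257, so about 0.4° past the stop and far short of the fourth click. The grip was still closed at 14 mm, with side forces of a few newtons.
- **Bystanders:** the bottle, tube rack and tip box look unmoved in the last scene picture.

**Checks that disagreed:** the wrist camera and the fixed cameras put the knob's axis about 2 mm apart along the bar. Side force built up to about 11 N early in the turn, and it agreed with the fixed cameras. I then moved the tool around the corrected axis, and the force dropped. No picture was taken after the last small adjustment, so I relied on the joint and torque readings for that.

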